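Click the column selector on by four and start the run

ROBOT

A 6-joint arm with a two-finger parallel gripper is mounted at the origin on the work surface. World frame = base frame: x ahead of the robot, y to its left, z up, the work surface at z = 0. Lengths are in m, angles in rad, forces in N, time in s.
With the tool pointing down it reaches from about 0.225 to 0.875 m from the base axis. Payload 3.4 kg.
Tool frame: the origin (TCP) lies at the very end of the fingers, on their centre line; the grasp point (between the pads) lies 19 mm behind it; z points along the fingers, y is the line along which they close (so a half turn about z gives the same grasp; the last joint's range is limited). The gripper opens to 85 mm and grips with 20 to 120 N. Pads are 22 mm wide; open, the fingers measure 114 mm over their backs; the gripper's body (76 mm by 85 mm) begins 54 mm behind the grasp point. The pads swing forward as they close: fully open they stand 13 mm farther back than shut.
Start: joints at [-1.449, 0.276, 1.505, -0, 1.361, -0.121], TCP at [0.138, -0.558, 0.231] pointing down, gripper open.
Joint ranges: [-2.89, 2.89], [-0.75, 2.08], [0.22, 2.7], [-1.18, 4.32], [0.11, 2.71], [-2.7, 2.7]. Speed limits (rad/s): [2.57, 2.57, 3.14, 3.14, 3.14, 3.14].

INTERFACE

Orientations are given as a unit quaternion [w, x, y, z].
In Python, from rig import get_state, optics, sign_off gives the robot as it stands.
- The arm moves only by the tool send_rows, never from a script. Its argument "increments" is a list of rows, each an object with "gripper": the gripper's target within -1 to 1 (shut at 1, half-way at 0, fully open at -1); "linear": the shift along the world's x, y, z in m, a list of three; "delta_rot": the turn, a rotation vector about the world's x, y, z in rad, a list of three. In form: [{"gripper": gripper, "linear": [dx, dy, dz], "delta_rot": [rx, ry, rz]}, ...]. A call has 1 to 8 rows; each row is the pose to reach, as a shift and turn from the pose commanded when the call began; what a row does not reach only later rows make up. A row lasts 1/10 s, in which the tool goes at most 50 mm and 8.59 degrees, less where a joint would pass 70% of its speed; a pose out of reach is approached as far as the arm can. A call with a gripper value outside its range is refused whole. The fingers move at their own pace and stop on an object; "newtons" is the grip in N (left out, the last holds). Time passes only in rows, so rows that repeat a pose let the fingers close. It gives the time, the measured TCP pose, the force, the opening and the grip force at its end, in the units of the state.
- get_state(): the state, without advancing time (a new reading comes with each control period).
- optics.get_image(name): name is "scene" or "top"; returns a dict with "pixels" (400x640x3 uint8, blue, green, red), "K" (3x3 intrinsics, pixels), "rvec" (rotation vector, rad) and "tvec" (3), from world to camera coordinates, as OpenCV has them. Camera axes: x right, y down, z forward; pixel columns grow to the right and rows downward; lengths in m; the calibration is good to about 2 mm. A picture is of the moment at which its call begins. There is no depth.
- sign_off(): hands the job in; it is judged then, once.
The state is a dict: "clock": time; "qpos": joint angles; "qd": joint speeds; "effort": joint torques, N m; "position": TCP position; "ee_rot": TCP orientation; "contact_force": force on the tool from outside, world axes, zero at the start; "moment": the same for the moment, N m; "width": finger opening in m; "gripper_force": force on a finger pad.
Only numpy, scipy, OpenCV 4.12 (cv2) and the standard library are available. Lean on these libraries where they do the work, as an engineer would, in place of code of your own. Each camera call takes 0.05 s, during which the arm holds its last target. There are 200 camera calls.

TASK

Using a fingertip only, without pinching it, push the pointer of the black column selector dial round clockwise (seen from above) by exactly four clicks from where it now stands, then press the green start button fully down and let it go. Leave the vial, the canister and the bottle where they stand, and finish clear of everything.

Things in the scene. Friction and masses are not known exactly. Their poses are not given: they have to be found in the camera images.
- unit: White box-shaped column selector unit, fixed to the bench, 200 (x) x 310 (y) x 80 mm high, black band on its front (-x) face, two steel columns along its rear (they reach 22 mm beyond it). Origin: centre of its underside; z up; it may be turned about z. All controls are on its flat top, 80 mm above the bench. White marks on the grey ring round the dial show its 16 click positions.
- dial_axis (a point): Point on the dial's upright axis, 23 mm above the unit's top, half-way up the pointer bar. The dial is a black disc 104 mm across, 8 mm thick, with a round hub 34 mm across and one pointer bar running outwards from it: 16 mm wide, metal-grey, upright sides, outer end 62 mm from the axis, a red line on top. Bar and hub stand from 8 to 38 mm above the unit's top.
- pointer_end (a point): Middle of the outer end face of the pointer bar, 62 mm from the dial axis and at the same height as dial_axis: the direction from dial_axis to this point is where the pointer points.
- selector (a joint): Dial angle in rad, growing clockwise seen from above. Clicks lie every 22.5 degrees, at 0, 0.3927, 0.7854 and so on; it starts at rest in one of the first four. Stops: just before 0 and past the tenth click. At 0 the pointer is 157.5 degrees counter-clockwise of the unit's +x. About 4 N on the bar 45 mm from the axis takes it to the crest half-way; past it the dial springs on by itself, ahead of the finger.
- start_top (a point): Centre of the top of the round green push button (30 mm across) in its black housing, on the unit's top to the right of the dial. It is pressed straight down.
- start (a joint): Travel of the green button in m: 0 up, 0.006 fully down; a spring returns it, about 5 N holds it fully down.
- vial_mid (a point): Centre of a loose small glass vial with a red cap, 32 mm across, 45 mm tall, standing on the unit's top behind the button; to be left alone.
- canister_mid (a point): Point on the axis, 55 mm up, of a loose steel canister, 82 mm across, 114 mm tall, standing on the bench to the left of the unit; to be left alone.
- flask_mid (a point): Centre of a loose glass bottle with a blue cap, 70 mm across, 140 mm tall, standing on the bench to the right of the unit; to be left alone.

How it is judged:
On the way, in this order (a step that is already met when the one before it is completed fails the run):
1. the dial rests four clicks clockwise of its start (distance of pointer_end from where it was at the start of the episode between 0.083 and 0.0921 m and velocity of joint selector between -0.1 and 0.1 rad/s), for 0.3 s.
2. the green start button is pressed down (value of joint start above 0.0045 m), for 0.05 s.
At the end, for the whole second after the job is handed in: the dial rests in the fourth detent clockwise from its start (90 degrees, within 6), after that the button was pressed at least 4.5 mm and is up again, and the vial, canister and bottle are within 15 mm of where they were (all of step 1 and value of joint start below 0.0015 m and distance of each of vial_mid, canister_mid, flask_mid from where it was at the start of the episode below 0.015 m); the robot touches nothing.
It fails at once if the start button is pressed while the dial is not four clicks on (value of joint start above 0.003 m and not (distance of pointer_end from where it was at the start of the episode between 0.083 and 0.0921 m)).
It fails at once if the pointer bar is pinched (pressed on both its sides at once) (contact force between each of selector_c1, selector_c2 and the fingers above 1.5 N).
It fails at once if the red-capped vial is lifted, tipped or shifted (distance of vial_mid from where it was at the start of the episode above 0.015 m or angle between vial_mid's own z axis and vertical above 0.35 rad).
It fails at once if the steel canister is lifted, tipped or shifted (distance of canister_mid from where it was at the start of the episode above 0.015 m or angle between canister_mid's own z axis and vertical above 0.35 rad).
It fails at once if the blue-capped bottle is lifted, tipped or shifted (distance of flask_mid from where it was at the start of the episode above 0.015 m or angle between flask_mid's own z axis and vertical above 0.35 rad).
It also fails if it takes over 59 s, if anything falls off the work surface, if the arm or the gripper's body presses on something with over 40 N, if the wrist force passes 120 N, or if a joint passes its speed limit or range.

## Working session

There is one attempt and no reset: what is moved stays moved. The work goes in short steps, Python scripts to look and compute and a tool call to move; the robot and the scene stay as the last step left them, time stands still between calls to the robot, and variables do not carry over. Pictures are saved under pics/ and viewed, at most 10 in all, crops included, and the job is handed in when it is done.

Besides the shell and the picture viewer there is one more tool, called after "Emit:" by a JSON object that holds its "op" and its "data", one argument or row to a line. send_rows: Moves the arm, as the interface text tells. Its arguments: {"type":"object","properties":{"increments":{"type":"array"},"newtons":{"type":"number"}},"required":["increments"]}

```bash
mkdir -p pics; cat > h.py <<'E'
import numpy as np, cv2
from rig import get_state, optics, sign_off
def P(im,X):
    return cv2.projectPoints(np.float64(X).reshape(-1,1,3),np.float64(im["rvec"]),np.float64(im["tvec"]),np.float64(im["K"]),None)[0].reshape(-1,2)
def ray(im,uv,z):
    R=cv2.Rodrigues(np.float64(im["rvec"]))[0];t=np.float64(im["tvec"]).ravel()
    d=R.T@np.linalg.inv(im["K"])@np.array([*uv,1.]);c=-R.T@t
    return c+d*(z-c[2])/d[2]
E
python3 - <<'E'
from h import *
import pickle
for n in("scene","top"):
    im=optics.get_image(n); cv2.imwrite(f"pics/{n}0.png",im["pixels"]); pickle.dump(im,open(n+"0.pkl","wb"))
print(get_state())
E
```

```text
{'clock': 0.1, 'qpos': array([-1.44897425e+00,  2.76558153e-01,  1.50602299e+00,  1.61729490e-05,
        1.36072017e+00, -1.21021792e-01]), 'qd': array([-0.00040824, -0.00372113, -0.00298492,  0.00098763,  0.00125392,
       -0.00099339]), 'effort': array([ 1.36517858e-03, -4.17700088e+01, -2.46404511e+01, -1.63428845e-04,
        5.79696833e-03,  4.77825939e-07]), 'position': array([ 0.13819596, -0.55764859,  0.23050461]), 'ee_rot': array([-8.54332200e-04,  9.92637252e-01,  1.21122072e-01,  7.56539435e-06]), 'contact_force': array([-0.59698104, -0.21291397,  0.37398227]), 'moment': array([0.02017247, 0.01837864, 0.01467405]), 'gripper_force': 0.0, 'width': 0.08554481527252632}
```

View pics/top0.png

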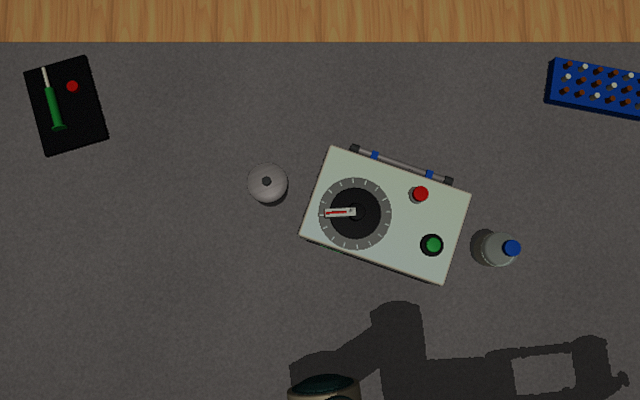

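View pics/scene0.png

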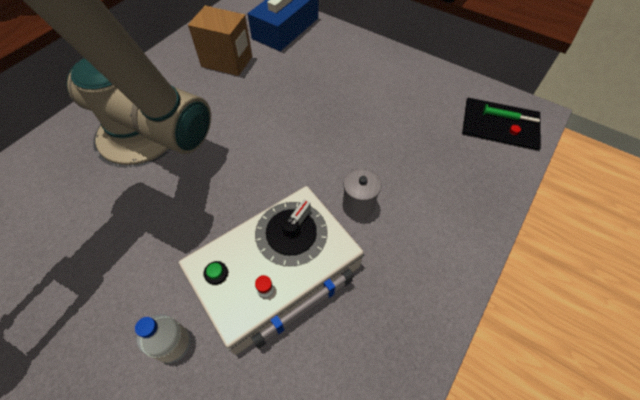

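The top view shows the unit with its top corners at about (331,146), (471,193), (443,285) and (299,236). The dial is at (355,213) with the pointer to the left, the button at (432,244), the vial at (420,193), the canister at (267,183) and the bottle at (495,248). I'll fit the poses from both views.

```bash
python3 - <<'E'
from h import *
import pickle
T=pickle.load(open("top0.pkl","rb"));S=pickle.load(open("scene0.pkl","rb"))
c=[ray(T,p,.08) for p in[(331,146),(471,193),(443,285),(299,236)]]
print(np.round(c,4)); print("scene corners",[ray(S,p,.08).round(3) for p in[(307,190),(362,254),(181,264)]])
def seg(im,lo,hi,box):
    x0,y0,x1,y1=box;h=cv2.cvtColor(im["pixels"],cv2.COLOR_BGR2HSV)
    m=cv2.inRange(h,lo,hi);k=np.zeros_like(m);k[y0:y1,x0:x1]=m[y0:y1,x0:x1]
    y,x=np.nonzero(k);return np.c_[x,y]
for im,b in((T,(415,225,450,260)),(S,(195,255,235,285))):
    q=seg(im,(45,120,40),(75,255,255),b);print("btn",q.mean(0),len(q),[ray(im,q.mean(0),z).round(4) for z in(.09,.10,.11)])
for im,b in((T,(315,200,360,225)),(S,(285,195,320,225))):
    for r in((0,120,60),(8,255,255)),((170,120,60),(180,255,255)):
        q=seg(im,*r,b)
        if len(q)>3:
            l=cv2.fitLine(q.astype(np.float32),2,0,.01,.01).ravel();m=q.mean(0)
            s=(q-m)@l[:2]; print("ptr",len(q),[ray(im,m+l[:2]*k,.118).round(4) for k in(s.min(),s.max())])
for im,b in((T,(405,180,435,210)),(S,(250,270,280,300))):
    q=seg(im,(0,120,60),(10,255,255),b);print("vial",q.mean(0),ray(im,q.mean(0),.122).round(4))
print("dial",ray(T,(355,213),.088),ray(S,(291,233),.088), "can",ray(T,(267,182),.114),ray(S,(361,184),.114),"bot",ray(T,(511,248),.14),ray(S,(147,327),.14))
a=cv2.resize(T["pixels"][140:290,290:480],None,fx=4,fy=4,interpolation=2);cv2.imwrite("pics/c1.png",a)
E
```

```text
[[ 0.6869  0.0026  0.08  ]
 [ 0.5872 -0.2814  0.08  ]
 [ 0.403  -0.216   0.08  ]
 [ 0.5036  0.0694  0.08  ]]
scene corners [array([0.517, 0.06 , 0.08 ]), array([ 0.694, -0.004,  0.08 ]), array([ 0.414, -0.218,  0.08 ])]
btn [433.12849162 244.39664804] 179 [array([ 0.4833, -0.197 ,  0.09  ]), array([ 0.483 , -0.1944,  0.1   ]), array([ 0.4826, -0.1918,  0.11  ])]
btn [213.92376682 270.21973094] 223 [array([ 0.4801, -0.1936,  0.09  ]), array([ 0.4848, -0.1953,  0.1   ]), array([ 0.4894, -0.1969,  0.11  ])]
ptr 45 [array([0.5456, 0.0204, 0.118 ]), array([ 0.5486, -0.0207,  0.118 ])]
ptr 30 [array([ 0.5482, -0.0211,  0.118 ]), array([0.5466, 0.0148, 0.118 ])]
vial [420.3480663  193.09944751] [ 0.5819 -0.1678  0.122 ]
vial [262.99145299 283.67948718] [ 0.5839 -0.1692  0.122 ]
dial [ 0.54781511 -0.04292612  0.088     ] [ 0.55353061 -0.04744619  0.088     ] can [0.60763332 0.13039109 0.114     ] [0.61618074 0.11767797 0.114     ] bot [ 0.47290456 -0.332019    0.14      ] [ 0.48000782 -0.33466001  0.14      ]
```

View pics/c1.png

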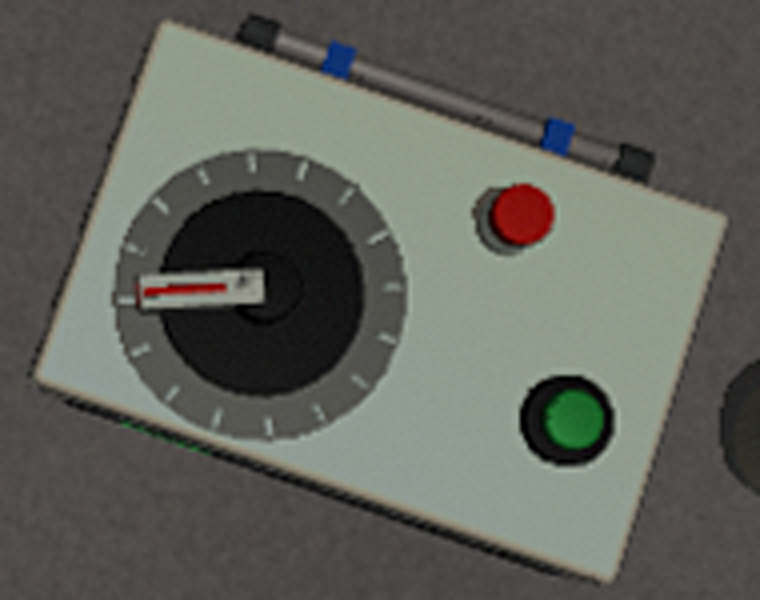

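Emit:
{"op": "send_rows", "data": {
  "increments": [
    {"gripper": 1,"linear": [0.03,0.04,0.02],"delta_rot": [0,0,0.13]},
    {"gripper": 1,"linear": [0.06,0.08,0.02],"delta_rot": [0,0,0.26]},
    {"gripper": 1,"linear": [0.09,0.12,0.02],"delta_rot": [0,0,0.39]},
    {"gripper": 1,"linear": [0.11,0.16,0.02],"delta_rot": [0,0,0.52]},
    {"gripper": 1,"linear": [0.13,0.19,0.02],"delta_rot": [0,0,0.65]},
    {"gripper": 1,"linear": [0.15,0.22,0.02],"delta_rot": [0,0,0.78]},
    {"gripper": 1,"linear": [0.17,0.25,0.02],"delta_rot": [0,0,0.91]},
    {"gripper": 1,"linear": [0.18,0.28,0.02],"delta_rot": [0,0,1.04]}
  ],
  "newtons": 40
}}

```text
clock: 0.9
position: [0.3193, -0.2767, 0.2511]
ee_rot: [0.0, 0.799, 0.601, 0.0]
contact_force: [0.4, -0.4, 0.9]
width: 0.0001
gripper_force: 0.0
```

Emit:
{"op": "send_rows", "data": {
  "increments": [
    {"gripper": 1,"linear": [0.02,0.03,0],"delta_rot": [0,0,0.13]},
    {"gripper": 1,"linear": [0.05,0.06,0],"delta_rot": [0,0,0.26]},
    {"gripper": 1,"linear": [0.08,0.1,0],"delta_rot": [0,0,0.39]},
    {"gripper": 1,"linear": [0.1,0.14,0],"delta_rot": [0,0,0.52]},
    {"gripper": 1,"linear": [0.13,0.18,0],"delta_rot": [0,0,0.65]},
    {"gripper": 1,"linear": [0.16,0.22,0],"delta_rot": [0,0,0.78]},
    {"gripper": 1,"linear": [0.18,0.25,0],"delta_rot": [0,0,0.91]},
    {"gripper": 1,"linear": [0.19,0.27,0],"delta_rot": [0,0,1.04]}
  ]
}}

```text
clock: 1.7
position: [0.5095, -0.0056, 0.2508]
ee_rot: [-0.0, 0.394, 0.919, 0.0]
contact_force: [-0.0, -1.1, -0.5]
width: 0.0003
gripper_force: 0.0
```

Emit:
{"op": "send_rows", "data": {
  "increments": [
    {"gripper": 1,"linear": [0,0,0],"delta_rot": [0,0,0.13]},
    {"gripper": 1,"linear": [0,0,0],"delta_rot": [0,0,0.26]},
    {"gripper": 1,"linear": [0,0,0],"delta_rot": [0,0,0.39]},
    {"gripper": 1,"linear": [0,0,0],"delta_rot": [0,0,0.52]},
    {"gripper": 1,"linear": [0,0,0],"delta_rot": [0,0,0.65]},
    {"gripper": 1,"linear": [0,0,0],"delta_rot": [0,0,0.78]},
    {"gripper": 1,"linear": [0,0,0],"delta_rot": [0,0,0.87]},
    {"gripper": 1,"linear": [0,0,0],"delta_rot": [0,0,0.87]}
  ]
}}

```text
clock: 2.5
position: [0.5079, -0.0081, 0.2509]
ee_rot: [-0.0, -0.025, 1.0, 0.0]
contact_force: [0.3, -0.5, -0.3]
width: -0.0002
gripper_force: 0.0
```

Emit:
{"op": "send_rows", "data": {
  "increments": [
    {"gripper": 1,"linear": [0.004,0.006,-0.03],"delta_rot": [0,0,0]},
    {"gripper": 1,"linear": [0.004,0.006,-0.06],"delta_rot": [0,0,0]},
    {"gripper": 1,"linear": [0.004,0.006,-0.09],"delta_rot": [0,0,0]},
    {"gripper": 1,"linear": [0.004,0.006,-0.12],"delta_rot": [0,0,0]},
    {"gripper": 1,"linear": [0.004,0.006,-0.135],"delta_rot": [0,0,0]},
    {"gripper": 1,"linear": [0.004,0.006,-0.145],"delta_rot": [0,0,0]},
    {"gripper": 1,"linear": [0.004,0.006,-0.15],"delta_rot": [0,0,0]},
    {"gripper": 1,"linear": [0.004,0.006,-0.15],"delta_rot": [0,0,0]}
  ]
}}

```text
clock: 3.3
position: [0.5122, -0.0022, 0.1012]
ee_rot: [-0.0, -0.025, 1.0, 0.0]
contact_force: [-0.0, -0.3, -0.2]
width: -0.0001
gripper_force: 0.0
```

```bash
python3 - <<'E'
from h import *
a=optics.get_image("top")["pixels"];b=optics.get_image("scene")["pixels"]
f=lambda p,x,y:cv2.resize(p[y:y+120,x:x+130],None,fx=3,fy=3,interpolation=2)
cv2.imwrite("pics/d1.png",np.hstack([f(a,290,150),f(b,230,150)]))
print(get_state()["position"])
# plan: centre C, pushing offset 19mm on CCW side, radius 45
C=np.array([.550,-.045])
for p in range(93,-1,-5):
    u=np.array([np.cos(np.radians(p)),np.sin(np.radians(p))]);n=np.array([-u[1],u[0]])
    print(p,(C+.045*u+.019*n).round(3))
E
```

```text
[ 0.51296152 -0.00227638  0.10211692]
93 [ 0.529 -0.001]
88 [0.533 0.001]
83 [0.537 0.002]
78 [0.541 0.003]
73 [0.545 0.004]
68 [0.549 0.004]
63 [0.554 0.004]
58 [0.558 0.003]
53 [0.562 0.002]
48 [0.566 0.001]
43 [ 0.57 -0.  ]
38 [ 0.574 -0.002]
33 [ 0.577 -0.005]
28 [ 0.581 -0.007]
23 [ 0.584 -0.01 ]
18 [ 0.587 -0.013]
13 [ 0.59  -0.016]
8 [ 0.592 -0.02 ]
3 [ 0.594 -0.024]
```

View pics/d1.png

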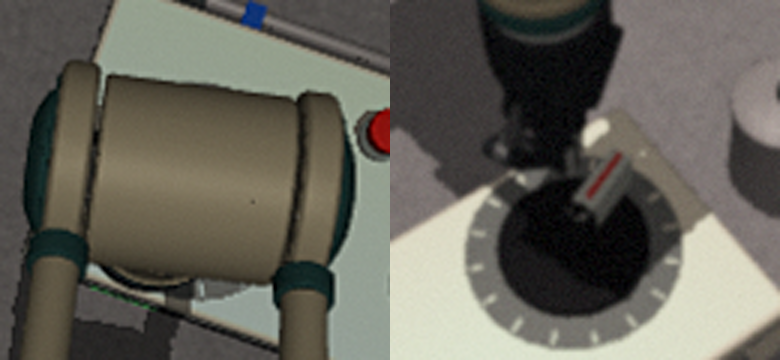

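The finger stands beside the bar on its counter-clockwise side (scene crop, about (560,160)), clear of the dial. I'll start pushing.

Emit:
{"op": "send_rows", "data": {
  "increments": [
    {"gripper": 1,"linear": [0.008,0,0],"delta_rot": [0,0,0]},
    {"gripper": 1,"linear": [0.014,0.001,0],"delta_rot": [0,0,0]},
    {"gripper": 1,"linear": [0.017,0.001,0],"delta_rot": [0,0,0]},
    {"gripper": 1,"linear": [0.019,0.002,0],"delta_rot": [0,0,-0.044]},
    {"gripper": 1,"linear": [0.021,0.003,0],"delta_rot": [0,0,-0.087]},
    {"gripper": 1,"linear": [0.023,0.0035,0],"delta_rot": [0,0,-0.13]},
    {"gripper": 1,"linear": [0.025,0.004,0],"delta_rot": [0,0,-0.175]},
    {"gripper": 1,"linear": [0.027,0.0045,0],"delta_rot": [0,0,-0.218]}
  ]
}}

```text
clock: 4.2
position: [0.5401, 0.0024, 0.1015]
ee_rot: [0.001, 0.084, 0.996, 0.0]
contact_force: [0.7, 0.4, 0.7]
width: 0.0
gripper_force: 0.0
```

```bash
cat > look.py <<'E'
from h import *
import sys
b=optics.get_image("scene")
h=cv2.cvtColor(b["pixels"],cv2.COLOR_BGR2HSV)
m=(cv2.inRange(h,(0,110,50),(8,255,255))|cv2.inRange(h,(170,110,50),(180,255,255)))
k=np.zeros_like(m);k[180:265,245:335]=m[180:265,245:335]
y,x=np.nonzero(k);q=np.c_[x,y]
W=np.array([ray(b,p,.118)[:2] for p in q]);d=W.mean(0)-[.550,-.045]
l=cv2.fitLine(W.astype(np.float32),2,0,.01,.01).ravel()
print(len(q),W.mean(0).round(4),"angle centre-based",np.degrees(np.arctan2(d[1],d[0])).round(1),"line",np.degrees(np.arctan2(l[1],l[0])).round(1))
s=get_state();print(s["clock"],s["position"].round(4),s["contact_force"].round(1))
cv2.imwrite(sys.argv[1],cv2.resize(b["pixels"][150:300,180:380],None,fx=3,fy=3,interpolation=2))
E
python3 look.py pics/e1.png
```

```text
32 [ 0.5625 -0.006 ] angle centre-based 72.2 line 70.4
4.25 [0.5405 0.0024 0.1015] [-0.1 -0.8  0.2]
```

Emit:
{"op": "send_rows", "data": {
  "increments": [
    {"gripper": 1,"linear": [0.003,0.001,0],"delta_rot": [0,0,-0.06]},
    {"gripper": 1,"linear": [0.006,0.001,0],"delta_rot": [0,0,-0.12]},
    {"gripper": 1,"linear": [0.009,0.0015,0],"delta_rot": [0,0,-0.18]},
    {"gripper": 1,"linear": [0.012,0.0015,0],"delta_rot": [0,0,-0.24]},
    {"gripper": 1,"linear": [0.015,0.0015,0],"delta_rot": [0,0,-0.3]},
    {"gripper": 1,"linear": [0.018,0.001,0],"delta_rot": [0,0,-0.36]},
    {"gripper": 1,"linear": [0.021,0.0005,0],"delta_rot": [0,0,-0.42]},
    {"gripper": 1,"linear": [0.023,-0.0005,0],"delta_rot": [0,0,-0.48]}
  ]
}}

```text
clock: 5.05
position: [0.563, 0.0019, 0.1014]
ee_rot: [0.0, 0.319, 0.948, 0.0]
contact_force: [-0.3, 2.3, 0.2]
width: -0.0001
gripper_force: 1.0
```

```bash
python3 look.py pics/e2.png
```

```text
37 [ 0.5758 -0.0138] angle centre-based 50.4 line 47.5
5.1 [0.563  0.002  0.1014] [-0.6  0.   0.2]
```

Emit:
{"op": "send_rows", "data": {
  "increments": [
    {"gripper": 1,"linear": [0.0025,-0.0005,0],"delta_rot": [0,0,-0.05]},
    {"gripper": 1,"linear": [0.005,-0.001,0],"delta_rot": [0,0,-0.1]},
    {"gripper": 1,"linear": [0.007,-0.002,0],"delta_rot": [0,0,-0.155]},
    {"gripper": 1,"linear": [0.0095,-0.003,0],"delta_rot": [0,0,-0.21]},
    {"gripper": 1,"linear": [0.012,-0.004,0],"delta_rot": [0,0,-0.26]},
    {"gripper": 1,"linear": [0.014,-0.006,0],"delta_rot": [0,0,-0.31]},
    {"gripper": 1,"linear": [0.016,-0.0075,0],"delta_rot": [0,0,-0.365]},
    {"gripper": 1,"linear": [0.0175,-0.008,0],"delta_rot": [0,0,-0.4]}
  ]
}}

```text
clock: 5.9
position: [0.5802, -0.0063, 0.1014]
ee_rot: [0.0, 0.5, 0.866, 0.0]
contact_force: [-0.2, 0.1, 0.4]
width: -0.0002
gripper_force: 0.3
```

```bash
python3 look.py pics/e3.png
```

```text
44 [ 0.5898 -0.0252] angle centre-based 26.4 line 15.6
5.95 [ 0.5803 -0.0063  0.1014] [-0.1  0.4 -0.7]
```

Emit:
{"op": "send_rows", "data": {
  "increments": [
    {"gripper": 1,"linear": [0.002,-0.0015,0],"delta_rot": [0,0,-0.05]},
    {"gripper": 1,"linear": [0.004,-0.0035,0],"delta_rot": [0,0,-0.1]},
    {"gripper": 1,"linear": [0.0055,-0.005,0],"delta_rot": [0,0,-0.155]},
    {"gripper": 1,"linear": [0.0075,-0.007,0],"delta_rot": [0,0,-0.21]},
    {"gripper": 1,"linear": [0.0095,-0.009,0],"delta_rot": [0,0,-0.26]},
    {"gripper": 1,"linear": [0.011,-0.011,0],"delta_rot": [0,0,-0.31]},
    {"gripper": 1,"linear": [0.012,-0.0125,0],"delta_rot": [0,0,-0.345]},
    {"gripper": 1,"linear": [0.012,-0.0125,0],"delta_rot": [0,0,-0.345]}
  ]
}}

```text
clock: 6.75
position: [0.5921, -0.0188, 0.1014]
ee_rot: [0.0, 0.64, 0.768, 0.0]
contact_force: [-0.2, 0.2, 0.3]
width: 0.0002
gripper_force: 0.0
```

```bash
python3 look.py pics/e4.png
```

```text
61 [ 0.5988 -0.0428] angle centre-based 2.6 line -7.4
6.8 [ 0.5919 -0.0187  0.1013] [0.3 0.8 0.3]
```

View pics/e4.png

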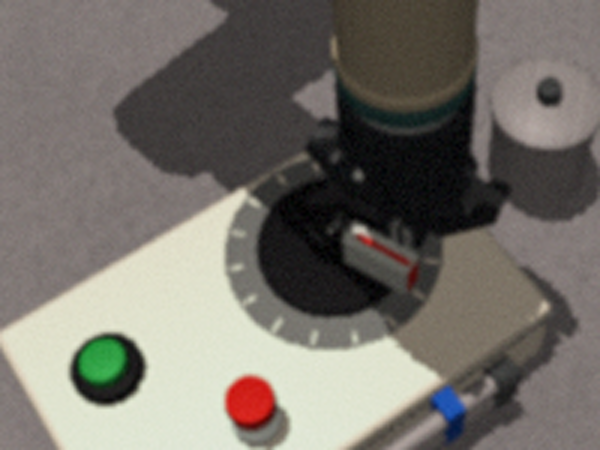

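Pointer at about (380,255) in the crop reads about 3°, which is four clicks from 93°. I'll back off and lift.

Emit:
{"op": "send_rows", "data": {
  "increments": [
    {"gripper": 1,"linear": [-0.001,0.007,0],"delta_rot": [0,0,0]},
    {"gripper": 1,"linear": [-0.002,0.014,0],"delta_rot": [0,0,0]},
    {"gripper": 1,"linear": [-0.002,0.014,0.03],"delta_rot": [0,0,0]},
    {"gripper": 1,"linear": [-0.002,0.014,0.06],"delta_rot": [0,0,0]},
    {"gripper": 1,"linear": [-0.002,0.014,0.1],"delta_rot": [0,0,0]},
    {"gripper": 1,"linear": [-0.022,-0.02,0.1],"delta_rot": [0,0,0]},
    {"gripper": 1,"linear": [-0.042,-0.06,0.1],"delta_rot": [0,0,0]},
    {"gripper": 1,"linear": [-0.065,-0.1,0.1],"delta_rot": [0,0,0]}
  ]
}}

```text
clock: 7.6
position: [0.5265, -0.1187, 0.2018]
ee_rot: [0.001, 0.64, 0.768, 0.0]
contact_force: [1.1, -1.1, -0.0]
width: -0.0001
gripper_force: 0.0
```

Emit:
{"op": "send_rows", "data": {
  "increments": [
    {"gripper": 1,"linear": [-0.02,-0.03,0],"delta_rot": [0,0,0]},
    {"gripper": 1,"linear": [-0.042,-0.06,0],"delta_rot": [0,0,0]},
    {"gripper": 1,"linear": [-0.042,-0.076,0],"delta_rot": [0,0,0]},
    {"gripper": 1,"linear": [-0.042,-0.076,0],"delta_rot": [0,0,0]}
  ]
}}

```text
clock: 8.0
position: [0.4852, -0.196, 0.2016]
ee_rot: [0.001, 0.642, 0.767, 0.0]
contact_force: [1.1, 0.3, 0.4]
width: -0.0002
gripper_force: 0.0
```

```bash
python3 look.py pics/e5.png; python3 -c "
from h import *
cv2.imwrite('pics/e6.png',optics.get_image('top')['pixels'])"
```

```text
50 [ 0.5984 -0.0428] angle centre-based 2.6 line -8.5
8.05 [ 0.4854 -0.1947  0.2014] [-0.6  0.2 -0.9]
```

View pics/e5.png

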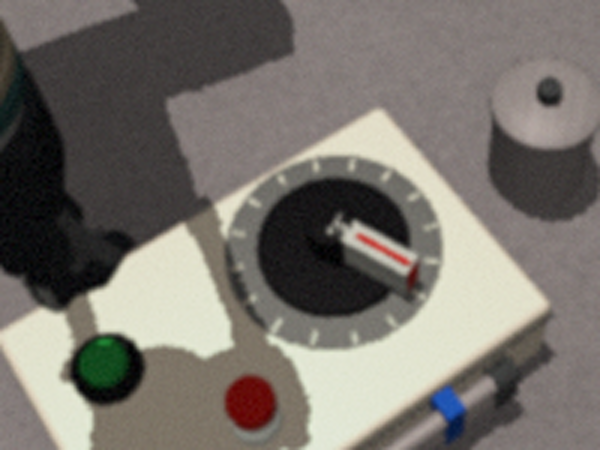

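The pointer lies on a click mark, four clicks on, and the fingertip is above the button. I'll descend.

Emit:
{"op": "send_rows", "data": {
  "increments": [
    {"gripper": 1,"linear": [-0.001,0,-0.03],"delta_rot": [0,0,0]},
    {"gripper": 1,"linear": [-0.001,0,-0.06],"delta_rot": [0,0,0]},
    {"gripper": 1,"linear": [-0.001,0,-0.08],"delta_rot": [0,0,0]},
    {"gripper": 1,"linear": [-0.001,0,-0.09],"delta_rot": [0,0,0]},
    {"gripper": 1,"linear": [-0.001,0,-0.096],"delta_rot": [0,0,0]},
    {"gripper": 1,"linear": [-0.001,0,-0.099],"delta_rot": [0,0,0]},
    {"gripper": 1,"linear": [-0.001,0,-0.1],"delta_rot": [0,0,0]},
    {"gripper": 1,"linear": [-0.001,0,-0.1],"delta_rot": [0,0,0]}
  ]
}}

```text
clock: 8.9
position: [0.4844, -0.1947, 0.1021]
ee_rot: [0.001, 0.641, 0.768, 0.0]
contact_force: [-0.0, -0.7, 0.3]
width: -0.0
gripper_force: 0.0
```

Emit:
{"op": "send_rows", "data": {
  "increments": [
    {"gripper": 1,"linear": [0,0,-0.001],"delta_rot": [0,0,0]},
    {"gripper": 1,"linear": [0,0,-0.002],"delta_rot": [0,0,0]},
    {"gripper": 1,"linear": [0,0,-0.003],"delta_rot": [0,0,0]},
    {"gripper": 1,"linear": [0,0,-0.004],"delta_rot": [0,0,0]},
    {"gripper": 1,"linear": [0,0,-0.004],"delta_rot": [0,0,0]}
  ]
}}

```text
clock: 9.4
position: [0.4844, -0.1949, 0.0977]
ee_rot: [0.001, 0.641, 0.767, 0.0]
contact_force: [1.8, 1.6, 4.9]
width: 0.0
gripper_force: 1.9
```

Emit:
{"op": "send_rows", "data": {
  "increments": [
    {"gripper": 1,"linear": [0,0,-0.001],"delta_rot": [0,0,0]},
    {"gripper": 1,"linear": [0,0,-0.002],"delta_rot": [0,0,0]},
    {"gripper": 1,"linear": [0,0,-0.002],"delta_rot": [0,0,0]}
  ]
}}

```text
clock: 9.7
position: [0.4844, -0.1949, 0.096]
ee_rot: [0.001, 0.641, 0.767, 0.0]
contact_force: [1.9, 0.9, 7.3]
width: 0.0002
gripper_force: 3.7
```

Emit:
{"op": "send_rows", "data": {
  "increments": [
    {"gripper": 1,"linear": [0,0,-0.001],"delta_rot": [0,0,0]},
    {"gripper": 1,"linear": [0,0,-0.001],"delta_rot": [0,0,0]}
  ]
}}

```text
clock: 9.9
position: [0.4844, -0.1949, 0.0959]
ee_rot: [0.001, 0.641, 0.767, 0.0]
contact_force: [-0.8, 2.1, 12.8]
width: 0.0001
gripper_force: 6.6
```

The fingertip stops dead at z 0.096, about 6 mm below first contact, and the force is well above the spring's. I'll release and clear.

Emit:
{"op": "send_rows", "data": {
  "increments": [
    {"gripper": 1,"linear": [0,0,0.01],"delta_rot": [0,0,0]},
    {"gripper": 1,"linear": [0,0,0.03],"delta_rot": [0,0,0]},
    {"gripper": 1,"linear": [0,0,0.06],"delta_rot": [0,0,0]},
    {"gripper": 1,"linear": [0,0,0.1],"delta_rot": [0,0,0]},
    {"gripper": 1,"linear": [-0.03,-0.01,0.14],"delta_rot": [0,0,0]},
    {"gripper": 1,"linear": [-0.07,-0.02,0.16],"delta_rot": [0,0,0]},
    {"gripper": 1,"linear": [-0.11,-0.03,0.16],"delta_rot": [0,0,0]},
    {"gripper": 1,"linear": [-0.11,-0.03,0.16],"delta_rot": [0,0,0]}
  ]
}}

```text
clock: 10.7
position: [0.3688, -0.2247, 0.2545]
ee_rot: [-0.001, 0.642, 0.766, -0.002]
contact_force: [-0.3, 0.1, -0.2]
width: 0.0001
gripper_force: 0.0
```

```bash
python3 look.py pics/f1.png
```

```text
49 [ 0.598  -0.0426] angle centre-based 2.9 line -7.8
10.75 [ 0.3711 -0.2246  0.2542] [ 1.2  0.8 -0.9]
```

View pics/f1.png

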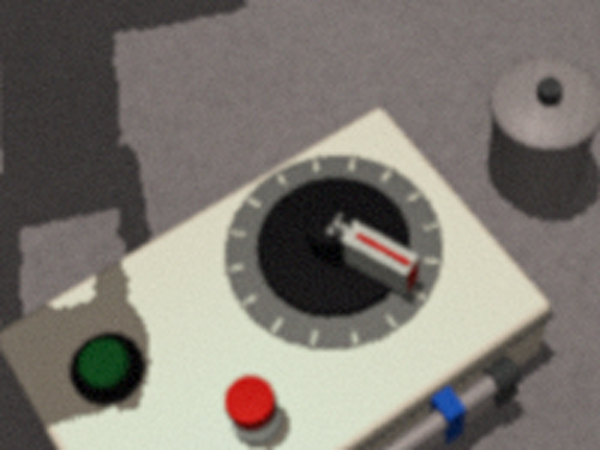

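The dial pointer still reads about 3°, at (380,250). The button is up again, the vial and canister haven't moved, and the arm is clear.

```bash
python3 -c "
from rig import sign_off
print(sign_off())"
```

```text
the job is handed in; nothing more can be done
None
```

I pushed the dial four clicks clockwise with the closed fingertips, pressed the green button to its stop and released it, and handed the job in with the arm clear; the vial and canister look unmoved, the bottle was out of the last view but the arm never went near it, and the hand-in returned no verdict.

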